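# Clamp the label reader's boom in its stand

## Robot

A 6-joint arm with a two-finger parallel gripper is mounted at the origin on the work surface. World frame = base frame: x ahead of the robot, y to its left, z up, the work surface at z = 0. Lengths are in mm, angles in rad, forces in N, time in s.
With the tool pointing down it reaches from about 350 to 975 mm from the base axis. Payload 7.1 kg.
Tool frame: the origin (TCP) lies between the finger pads; the fingertips stand 14 mm ahead of it and the grasp point (between the pads) lies 5 mm behind it (ctrl.tcp_to_tips is the distance from the TCP to the fingertips, in mm); z points along the fingers, y is the line along which they close (so a half turn about z gives the same grasp; the last joint's range is limited). The gripper opens to 88 mm and grips with 3 to 60 N. Pads are 20 mm wide; open, the fingers measure 115 mm over their backs; the gripper's body (75 mm by 178 mm) begins 61 mm behind the grasp point.
Start: joints at [-1.339, 0.423, 1.63, -0, 1.089, -0.019], TCP at [155.131, -605.425, 236.675] pointing down, gripper open.
Joint ranges: [-3, 3], [-0.9, 2.11], [0.09, 2.58], [-1.31, 4.45], [0.11, 2.69], [-2.54, 2.54]. Speed limits (rad/s): [2.39, 2.39, 3.01, 3.14, 3.14, 3.14].

## Interface

Orientations are given as a rotation vector (axis times angle).
In Python, from workcell import ctrl gives the robot as it stands.
- The arm moves only by the tool apply_moves, never from a script. Its argument "series" is a list that holds one entry, the list of rows, each a list of 7 numbers: the shift along the tool's x, y, z in cm, then the turn, a rotation vector about the tool's x, y, z in degrees, then the opening, from 0 (shut) to 1 (fully open). A call has 1 to 12 rows; each row shifts and turns the commanded pose from where the row before left it, along the tool's axes as they then stand; what a row does not reach is not made up. A row lasts 1/10 s, in which the tool goes at most 50 mm and 8.59 degrees, less where a joint would pass 70% of its speed; a pose out of reach is approached as far as the arm can. A call with a gripper value outside its range is refused whole. The fingers move at their own pace and stop on an object; the grip force is fixed at half the most. Time passes only in rows, so rows that do not move let the fingers close. It gives the time, the measured TCP pose, the force and the opening at its end, in the units of the state.
- ctrl.get_obs(): the state, without advancing time (a new reading comes with each control period).
- ctrl.get_image(name): name is "scene" or "top" or "wrist"; returns a dict with "img" (420x560x3 uint8, blue, green, red), "K" (3x3 intrinsics, pixels), "dist" ([k1, k2, p1, p2, k3] as OpenCV has them; the pictures are not rectified), "cam_to_world" (4x4, takes a point from camera to world coordinates). Camera axes: x right, y down, z forward; pixel columns grow to the right and rows downward; lengths in mm; the calibration is good to about 2 mm. A picture is of the moment at which its call begins. There is no depth.
- ctrl.close_job(): hands the job in, once; it reports no verdict.
The state is a dict: "t": time; "qpos": joint angles; "qvel": joint speeds; "joint_torque": joint torques, N m; "ee_pos": TCP position; "orientation": TCP orientation; "ft_force": force on the tool from outside, world axes, zero at the start; "moment": the same for the moment, N m; "width": finger opening in mm.
Only numpy, scipy, OpenCV 4.12 (cv2) and the standard library are available. Lean on these libraries where they do the work, as an engineer would, in place of code of your own. Each camera call takes 0.05 s, during which the arm holds its last target. There are 200 camera calls.

## Task

Fit the label reader to its stand: lay its bar in the cradle with the tail through under the bridge and the reader still a few centimetres short of the cradle, let go, then take it again by the reader and slide it home until the reader stops against the cradle. Then, with the lever still standing up, screw the lever bolt clockwise until it is snug, and only then fold the lever right down flat, over the tail of the bar. Leave everything else on the desk where it is.

Things in the scene. Friction and masses are not known exactly. Their poses are not given: they have to be found in the camera images.
- stand: Fixed reader stand. Origin on the desk, on the axis of its column and of the vertical lever bolt above it; z up, x level along the cradle, from the open reader side (-x) to the tail side (+x). Dark base plate 160 x 120 x 12 mm (x -65 to +95), column 34 mm thick, grey clamp head on top: cradle and bridge. Its yaw differs by up to 17 degrees from pointing x to the robot's left.
- cradle_lip (a point): Middle of the cradle's outer end (stand x = -112 mm), at the height of its flat floor, 115 mm above the desk; axes as the stand. The reader stops here. The cradle runs 90 mm from here to the bridge: floor 37 mm wide over all, between guide walls only 4 mm high, 25 mm apart and 6 mm thick.
- bridge_mouth (a point): Middle of the bridge's mouth at floor height (stand x = -22 mm); axes as the stand. The bridge is 44 mm long and closed on top: 25 mm wide and 28 mm high inside, roof 14 mm thick, its round boss 50 mm above the floor. The mouth is flared by side plates, reaching 13 mm out from it, 42 mm wide over all.
- boom_middle (a point): The loose boom's centre of gravity, mid-height of the bar: the place to carry it by. Aluminium bar 260 x 20 x 20 mm with a black reader fixed on one end, about 0.34 kg, flat-bottomed, lying on the desk right way up. x along the bar to its free tail (end at +159 mm), z up. Stop face of the reader at x = -101 mm; underside 10 mm below this point.
- boom_tail (a point): Middle of the bar's free tail end, at the height of its underside (the end is a black half-round nose of 10 mm radius, rounded up and down); axes as the boom. When home it lies 260 mm further along x than the lip.
- boom_stop (a point): Point on the bar's underside at the reader's face that stops against the cradle lip; axes as the boom.
- reader_middle (a point): Centre of the black reader housing: 60 long (along the bar) x 44 wide x 34 mm high, underside flush with the bar's. It is 131 mm from the centre of gravity, away from the tail. Axes as the boom.
- boom: The loose boom as a whole, reader included; origin on its underside below the centre of gravity, axes as boom_middle.
- reader: The black reader housing fixed on the end of the boom (same origin and axes as boom).
- bolt (a joint): Turn of the lever bolt in the bridge roof, rad, growing clockwise seen from above: starts at 0 to 0.6, snug (hard stop, its foot pressing on the bar) at 2.9. Steep thread: it sinks 10 mm a full turn, 4.6 mm in all. Friction 0.08 N m. At the start its foot clears a bar that lies on the cradle floor by at least 3 mm.
- lever (a joint): Fold of the lever about the cross pin in the bolt's head, rad: 0 standing straight up (start), 1.52 flat. It stays where it is left; moving it takes 0.25 N m. It folds only towards its own +x side, which is turned (2.9 - bolt) rad anticlockwise from the stand's +x: with the bolt snug it folds along the stand's +x, over the bar's tail.
- lever_pivot (a point): The lever's cross pin, on the bolt axis, 186 mm above the desk with the bolt at 0, 181 mm when snug. Axes turn with the lever: z along it, y along the pin, x the side to which it folds.
- lever_grip (a point): Point on the standing black lever to grip, 45 mm along it from the pin. The lever is a flat paddle 10 mm thick (its x), 20 mm wide (its y), from 11 to 65 mm from the pin, with a rounded end at 68 mm; at its foot the bolt's fork is 32 mm wide and reaches 8 mm above the pin. Axes as lever_pivot.
- mini_pc: Black mini PC, 118 x 112 x 36 mm, on a 2 mm mat on the desk under where the reader will be; origin at the centre of its underside. Leave alone.
- brick: Black power brick 55 x 125 x 31 mm lying on the desk, origin at the centre of its underside; leave alone.
- mug: White mug, 80 mm wide and 95 mm high, origin at the centre of its underside; leave alone.
- disk: Black external disk 78 x 112 x 15 mm, origin at the centre of its underside; leave alone.
- notes: Pad of yellow sticky notes 76 x 76 x 14 mm, origin at the centre of its underside; leave alone.
- mouse: Black computer mouse 100 x 60 x 26 mm, origin at the centre of its underside; leave alone.
- driver: Screwdriver lying on the desk, about 200 mm long; leave alone.
Not all that is in view belongs to the job. Leave any blue look-alike of the stand alone.

How it is judged:
By the outcome, as a careful person would: the job done as asked, in the order asked, and still so for the second after the job is handed in, with the robot touching nothing.
It also fails if it takes over 64 s, if anything falls off the work surface, if the arm or the gripper's body presses on something with over 40 N, if the wrist force passes 120 N, or if a joint passes its speed limit or range.

## Working session

There is one attempt and no reset: what is moved stays moved. The work goes in short steps, Python scripts to look and compute and a tool call to move; the robot and the scene stay as the last step left them, time stands still between calls to the robot, and variables do not carry over. Pictures are saved under pics/ and viewed, on a budget of 10 in all, crops included, one or two more only if the job needs it, and the job is handed in when it is done.

Besides the shell and the picture viewer there is one more tool, called as a command line: name --argument value ..., lists and objects as JSON in quotes. apply_moves: Moves the arm, as the interface text tells. Its arguments: {"type":"object","properties":{"series":{"type":"array","items":{"type":"array","items":{"type":"array","items":{"type":"number"}}}}},"required":["series"]}

```bash
mkdir -p pics; ls; cat > h.py <<'E'
import numpy as np, cv2, json
from workcell import ctrl
from scipy.spatial.transform import Rotation as R
def snap(name, fn=None):
    im=ctrl.get_image(name); np.savez(f'pics/{name}.npz',**{k:np.array(v) for k,v in im.items()})
    if fn: cv2.imwrite(f'pics/{fn}.png',im['img'])
    return im
def load(name): return dict(np.load(f'pics/{name}.npz'))
def px2w(im,uv,z):
    p=cv2.undistortPoints(np.array([[uv]],float),np.array(im['K'],float),np.array(im['dist'],float))[0,0]
    T=np.array(im['cam_to_world']); d=T[:3,:3]@[p[0],p[1],1]; o=T[:3,3]
    return o+d*(z-o[2])/d[2]
def w2px(im,P):
    T=np.linalg.inv(np.array(im['cam_to_world'])); r=cv2.Rodrigues(T[:3,:3])[0]
    return cv2.projectPoints(np.array(P,float).reshape(-1,1,3),r,T[:3,3],np.array(im['K'],float),np.array(im['dist'],float))[0][:,0]
E
python3 - <<'E'
from h import *
for n in('scene','top'):
    im=snap(n,n+'0'); print(n,np.round(im['cam_to_world'],2).tolist(),np.round(im['K'],0).tolist(),im['dist'])
a=cv2.imread('pics/scene0.png');b=cv2.imread('pics/top0.png')
print(ctrl.get_obs())
E
```

```text
pics
scene [[0.43, 0.47, -0.77, 1338.47], [0.9, -0.23, 0.37, -347.86], [-0.0, -0.85, -0.53, 695.35], [0.0, 0.0, 0.0, 1.0]] [[400.0, 0.0, 280.0], [0.0, 400.0, 208.0], [0.0, 0.0, 1.0]] [-0.07672625  0.          0.          0.          0.        ]
top [[-0.02, -1.0, 0.09, 387.55], [-1.0, 0.02, -0.02, 77.76], [0.02, -0.09, -1.0, 1507.85], [0.0, 0.0, 0.0, 1.0]] [[459.0, 0.0, 275.0], [0.0, 459.0, 208.0], [0.0, 0.0, 1.0]] [0.0077887 0.        0.        0.        0.       ]
{'t': 0.1, 'qpos': array([-1.33897475e+00,  4.23746680e-01,  1.63059600e+00, -1.80035251e-05,
        1.08863717e+00, -1.90383108e-02]), 'qvel': array([ 2.35964230e-05, -1.67197699e-03, -7.64763863e-04,  8.44214257e-04,
       -1.75400293e-03,  2.84647961e-04]), 'joint_torque': array([ 9.74072100e-04, -5.45614243e+01, -2.74323606e+01,  6.45546382e-02,
        1.87859545e-02, -2.00549670e-05]), 'ee_pos': array([ 155.03348718, -604.96420955,  235.99741451]), 'orientation': array([-3.11554373e+00, -3.92858027e-01,  2.56183335e-04]), 'ft_force': array([ 0.14980291, -0.5714106 ,  0.20239581]), 'moment': array([ 0.02564498,  0.01452768, -0.05570585]), 'width': 87.59043954800082}
```

View pics/scene0.png

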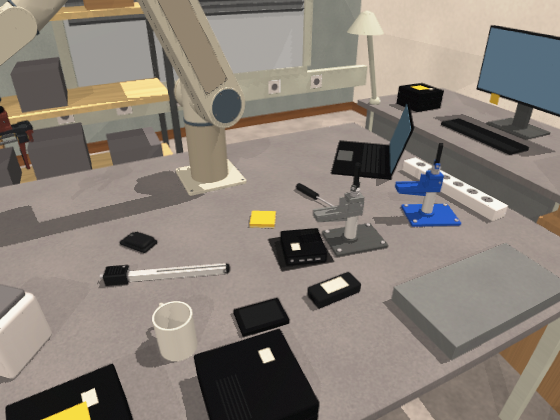

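View pics/top0.png

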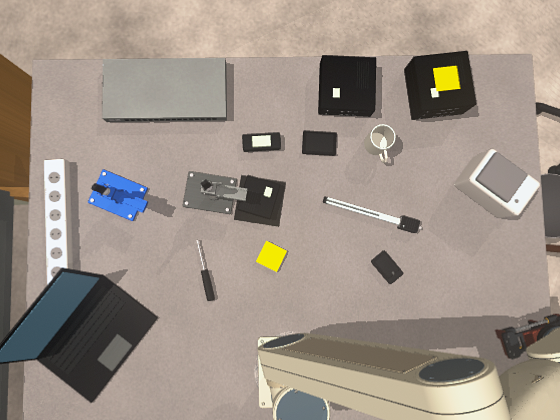

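The grey stand is at top (210,190) with its lever at (206,185), and the blue look-alike is at (120,195). The mini PC is at (260,200). The boom runs from its tail at (324,200) to the reader at (408,223). The other black items that could be mistaken for the reader are the mouse (387,267), disk (320,143) and brick (262,142). I choose the grey stand and the silver bar with the black end, and check both in one enlarged crop.

```bash
python3 - <<'E'
from h import *
t=load('top')['img'];
a=cv2.resize(t[160:235,170:295],(800,480),interpolation=cv2.INTER_CUBIC)[:300*2]
b=cv2.resize(t[185:240,310:430],(800,367),interpolation=cv2.INTER_CUBIC)
a=cv2.resize(t[160:230,175:290],None,fx=5,fy=5,interpolation=cv2.INTER_CUBIC)
b=cv2.resize(t[190:238,315:430],None,fx=5,fy=5,interpolation=cv2.INTER_CUBIC)
cv2.imwrite('pics/crop1.png',np.vstack([a,b]))
im=load('top')
for uv,z in(((206,185),240),((210,192),12),((324,200),20),((408,223),34),((262,142),31),((383,140),95)): print(uv,px2w(im,uv,z).round())
E
```

```text
(206, 185) [569. 243. 240.]
(210, 192) [578. 259.  12.]
(324, 200) [ 544. -113.   20.]
(408, 223) [ 463. -381.   34.]
(262, 142) [738.  86.  31.]
(383, 140) [ 723. -295.   95.]
```

View pics/crop1.png

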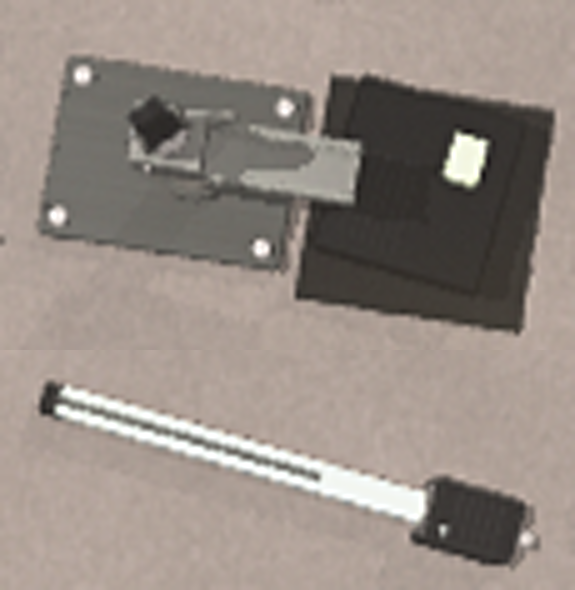

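```bash
python3 - <<'E'
from h import *
im=load('top')
A=lambda x,y:((x+.5)/5-.5+175,(y+.5)/5-.5+160)
B=lambda x,y:((x+.5)/5-.5+315,(y-350+.5)/5-.5+190)
w=[px2w(im,A(*p),12)[:2] for p in((70,57),(312,93),(285,270),(38,235))]
m=[(95,-60),(-65,-60),(-65,60),(95,60)]
w,m=np.array(w),np.array(m,float)
c=lambda a:a-a.mean(0)
z=(c(w)[:,0]+1j*c(w)[:,1]); zm=c(m)[:,0]+1j*c(m)[:,1]
k=(z*zm.conj()).sum()/(abs(zm)**2).sum(); print('scale',abs(k),'yaw',np.degrees(np.angle(k)))
e=k/abs(k); o=complex(*w.mean(0))-e*complex(*m.mean(0)); print('origin',o)
for n,x,z_ in(('lip',-112,115),('mouth',-22,115)): print(n,o+e*x)
for p in((362,142),(357,204)): print('lip corner',px2w(im,A(*p),119))
print('lever top',px2w(im,A(157,123),250))
t=px2w(im,B(42,397),10)[:2]; rc=[px2w(im,B(*p),34)[:2] for p in((440,475),(537,490),(515,567),(413,545))]
print('tail',t,'reader',np.mean(rc,0),[np.linalg.norm(rc[i]-rc[(i+1)%4]) for i in range(4)])
d=t-np.mean(rc,0);L=np.linalg.norm(d);print(L,'yaw',np.degrees(np.arctan2(d[1],d[0])),'cg',np.mean(rc,0)+d/L*131)
E
```

```text
scale 1.002379740985969 yaw 80.45618558504206
origin (574.9510800237673+245.12456985958505j)
lip (556.381281128555+134.67475062482407j)
mouth (571.3034409550648+223.429069652757j)
lip corner [574.93891083 133.88389803 119.        ]
lip corner [536.97129074 137.50712027 119.        ]
lever top [569.89756188 241.40710982 250.        ]
tail [ 548.54859952 -111.09511488] reader [ 461.18810837 -387.02462761] [np.float64(63.59757262175296), np.float64(52.27396007723228), np.float64(67.29457508489048), np.float64(49.05261050197947)]
289.42866376953094 yaw 72.43198500843705 cg [ 500.72885112 -262.1345573 ]
```

```bash
cat >> h.py <<'E'
from scipy.linalg import logm, expm
def T_of(p,r):
    T=np.eye(4); T[:3,:3]=r.as_matrix(); T[:3,3]=p; return T
def down(yaw):  # tool z down, tool x at yaw deg
    return R.from_euler('z',yaw,degrees=True)*R.from_euler('x',180,degrees=True)
def plan(p,yaw,n,rot=None):
    "print one equal row to repeat n times to reach pose"
    o=ctrl.get_obs(); A=T_of(o['ee_pos'],R.from_rotvec(o['orientation'])); B=T_of(p,rot if rot is not None else down(yaw))
    D=np.linalg.inv(A)@B; S=expm(np.real(logm(D))/n)
    print(n,'x',(S[:3,3]/10).round(3).tolist(),np.degrees(R.from_matrix(S[:3,:3]).as_rotvec()).round(2).tolist(),'q',o['qpos'].round(2).tolist())
def tool():
    o=ctrl.get_obs(); r=R.from_rotvec(o['orientation']).as_matrix()
    print('t',round(o['t'],2),'p',o['ee_pos'].round(1),'yaw x',np.degrees(np.arctan2(r[1,0],r[0,0])).round(2),'z',r[:,2].round(3),'F',o['ft_force'].round(1),'M',o['moment'].round(2),'w',round(o['width'],1),'q6',round(o['qpos'][5],2))
E
python3 -c "
from h import *
plan([499,-267,150],72.4,11)"
```

```text
11 x [4.565, -0.298, 0.783] [-0.01, -0.0, -5.28] q [-1.34, 0.42, 1.63, -0.0, 1.09, -0.02]
```

apply_moves --series '[[[4.56,-0.3,0.78,0,0,-5.28,1],[4.56,-0.3,0.78,0,0,-5.28,1],[4.56,-0.3,0.78,0,0,-5.28,1],[4.56,-0.3,0.78,0,0,-5.28,1],[4.56,-0.3,0.78,0,0,-5.28,1],[4.56,-0.3,0.78,0,0,-5.28,1],[4.56,-0.3,0.78,0,0,-5.28,1],[4.56,-0.3,0.78,0,0,-5.28,1],[4.56,-0.3,0.78,0,0,-5.28,1],[4.56,-0.3,0.78,0,0,-5.28,1],[4.56,-0.3,0.78,0,0,-5.28,1],[0,0,0,0,0,0,1]]]'

```text
t: 1.3
ee_pos: [498.6, -262.8, 149.4]
orientation: [-2.525, -1.863, 0.001]
ft_force: [0.1, -1.2, -0.2]
width: 87.9
```

```bash
python3 - <<'E'
from h import *
tool(); im=snap('wrist','w1'); print(np.round(im['cam_to_world'],3).tolist())
c,s=np.cos(np.radians(72.4)),np.sin(np.radians(72.4))
for x in(-161,-101,0,159): print(x,w2px(im,[500.6+c*x,-262.4+s*x,20]).round())
E
```

```text
t 1.3 p [ 498.6 -262.8  149.4] yaw x 72.85 z [-0.003  0.003 -1.   ] F [ 0.1 -1.2 -0.2] M [-0.08 -0.03 -0.06] w 87.9 q6 -0.21
[[0.956, -0.285, -0.077, 519.478], [-0.295, -0.925, -0.24, -197.305], [-0.003, 0.252, -0.968, 297.471], [0.0, 0.0, 0.0, 1.0]]
-161 [[281. 342.]]
-101 [[282. 294.]]
0 [[283. 199.]]
159 [[284.  12.]]
```

View pics/w1.png

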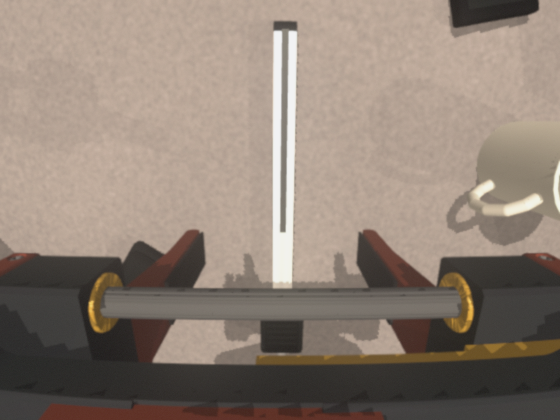

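The wrist view shows the bar from its nose at (285,22) to the reader edge at (283,285), and the estimate agrees to within about 1 px. I go down to grip it.

apply_moves --series '[[[-0.2,0,3,0,0,0.2,1],[-0.2,0,3,0,0,0.2,1],[0,0,3,0,0,0,1],[0,0,2.5,0,0,0,1],[0,0,1.3,0,0,0,1],[0,0,0,0,0,0,0.6],[0,0,0,0,0,0,0],[0,0,0,0,0,0,0],[0,0,0,0,0,0,0],[0,0,0,0,0,0,0]]]'

```text
t: 2.35
ee_pos: [497.7, -271.7, 23.8]
orientation: [2.54, 1.847, 0.001]
ft_force: [0.3, -0.7, -0.8]
width: 51.2
```

```bash
python3 -c "
from h import *
tool()"
```

```text
t 2.35 p [ 497.7 -271.7   23.8] yaw x 72.05 z [ 0.001 -0.001 -1.   ] F [ 0.3 -0.7 -0.8] M [-0.06 -0.08 -0.07] w 51.2 q6 -0.21
```

apply_moves --series '[[[0.4,0,0.3,0,0,-0.3,0.4],[0,0,0,0,0,0,0],[0,0,0,0,0,0,0],[0,0,0,0,0,0,0],[0,0,0,0,0,0,0],[0,0,0,0,0,0,0],[0,0,0,0,0,0,0],[0,0,0,0,0,0,0]]]'

```text
t: 3.15
ee_pos: [498.5, -267.6, 19.8]
orientation: [2.536, 1.854, 0.0]
ft_force: [0.4, 0.8, -1.6]
width: 19.8
```

```bash
python3 -c "
from h import *
tool()"
```

```text
t 3.15 p [ 498.5 -267.6   19.8] yaw x 72.35 z [ 0.  0. -1.] F [ 0.4  0.8 -1.6] M [ 0.16 -0.26 -0.04] w 19.8 q6 -0.21
```

apply_moves --series '[[[0,0,-2,0,0,0,0],[0,0,-4,0,0,0,0],[0,0,-4,0,0,0,0],[0,0,-3,0,0,0,0],[0,0,-2,0,0,0,0],[0,0,0,0,0,0,0],[0,0,0,0,0,0,0]]]'

```text
t: 3.85
ee_pos: [497.9, -267.5, 169.2]
orientation: [-2.535, -1.854, 0.001]
ft_force: [-0.6, -0.5, -2.6]
width: 19.7
```

```bash
python3 -c "
from h import *
tool();plan([537.7,23.2,170],80.46,10)"
```

```text
t 3.85 p [ 497.9 -267.5  169.2] yaw x 72.35 z [-0.001  0.    -1.   ] F [-0.6 -0.5 -2.6] M [-0.04 -0.06  0.04] w 19.7 q6 -0.21
10 x [2.919, -0.317, -0.008] [-0.0, -0.0, -0.81] q [-0.51, 0.42, 1.81, -0.0, 0.91, -0.21]
```

apply_moves --series '[[[2.9,-0.32,0,0,0,-0.81,0],[2.9,-0.32,0,0,0,-0.81,0],[2.9,-0.32,0,0,0,-0.81,0],[2.9,-0.32,0,0,0,-0.81,0],[2.9,-0.32,0,0,0,-0.81,0],[2.9,-0.32,0,0,0,-0.81,0],[2.9,-0.32,0,0,0,-0.81,0],[2.9,-0.32,0,0,0,-0.81,0],[2.9,-0.32,0,0,0,-0.81,0],[2.9,-0.32,0,0,0,-0.81,0],[0,0,0,0,0,0,0],[0,0,0,0,0,0,0]]]'

```text
t: 5.05
ee_pos: [536.4, 21.5, 168.1]
orientation: [-2.396, -2.03, 0.004]
ft_force: [0.4, -0.7, -4.1]
width: 19.7
```

```bash
python3 - <<'E'
from h import *
tool(); im=snap('wrist','w2'); t=snap('top')
y=np.radians(80.46);e=np.array([np.cos(y),np.sin(y)]);n=np.array([-e[1],e[0]]);o=np.array([575,245.1])
P=lambda x,yy,z:np.r_[o+e*x+n*yy,z]
for q in((-112,18.5,119),(-112,-18.5,119),(-112,12.5,119),(-112,-12.5,119),(-35,21,143),(-35,-21,143),(-22,12.5,119),(-22,-12.5,119)): print(q,w2px(im,P(*q)).round(),w2px(t,P(*q)).round(1))
W=cv2.resize(im['img'][0:300,130:430],(600,600),interpolation=cv2.INTER_CUBIC)
cv2.imwrite('pics/w2c.png',W)
E
```

```text
t 5.05 p [536.4  21.5 168.1] yaw x 80.54 z [-0.003 -0.    -1.   ] F [ 0.4 -0.7 -4.1] M [ 0.03 -0.08 -0.01] w 19.7 q6 0.18
(-112, 18.5, 119) [[252.  45.]] [[245.9 200. ]]
(-112, -18.5, 119) [[313.  45.]] [[247.8 188.1]]
(-112, 12.5, 119) [[262.  45.]] [[246.2 198.1]]
(-112, -12.5, 119) [[303.  45.]] [[247.5 190. ]]
(-35, 21, 143) [[ 241. -125.]] [[219.9 196.2]]
(-35, -21, 143) [[ 325. -125.]] [[222.1 182.4]]
(-22, 12.5, 119) [[ 261. -119.]] [[216.9 193.7]]
(-22, -12.5, 119) [[ 305. -119.]] [[218.2 185.7]]
```

View pics/w2c.png

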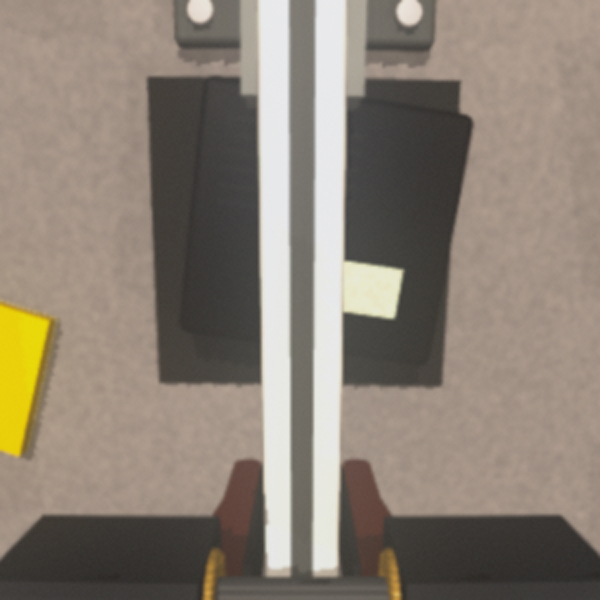

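```bash
python3 - <<'E'
from h import *
im=load('wrist'); y=np.radians(80.54);e=np.array([np.cos(y),np.sin(y)]);n=np.array([-e[1],e[0]]);o=np.array([536.4,21.5])
C=np.array(im['cam_to_world'])[:3,3];print('cam lateral',(C[:2]-o)@n)
for u,v in((281,47),(281,25),(281,5)):
    p=px2w(im,(u,v),168.3)[:2]-o; print('bar along,lat',p@e,p@n)
for u,v in((281.2,150),(280.9,270)):
    p=px2w(im,(u,v),168.3)[:2]-o; print('bar along,lat',p@e,p@n)
p=px2w(im,(281.75,47.5),119)[:2]-o; print('lip along,lat',p@e,p@n)
p=px2w(im,(282.25,6),12)[:2]-o; print('bolts',p@e,p@n)
E
```

```text
cam lateral -0.5806268384111524
bar along,lat 102.71955046582424 -0.33894096483996355
bar along,lat 111.9737679994184 -0.33759701499630534
bar along,lat 120.26703565431018 -0.3365567989091744
bar along,lat 56.602776443921876 -0.44411057763930784
bar along,lat -6.713374150514273 -0.3121148775833385
lip along,lat 113.67711727470737 -0.7077145342555156
bolts 173.62775005975675 -1.209864256419441
```

The lip corners are at wrist px (250.5,47.5) and (313,47.5). Relative to the bar the lip is 0.4 mm off sideways, with yaw matched. I lower the bar into the cradle's outer part.

apply_moves --series '[[[0,0.04,1.2,0,0,0,0],[0,0,1.2,0,0,0,0],[0,0,0.6,0,0,0,0],[0,0,0,0,0,0,0],[0,0,0,0,0,0,0],[0,0,0,0,0,0,0]]]'

```text
t: 5.75
ee_pos: [538.2, 21.1, 140.1]
orientation: [2.398, 2.028, 0.001]
ft_force: [-0.4, -0.5, -3.2]
width: 19.8
```

```bash
python3 - <<'E'
from h import *
tool(); s=snap('scene'); t=snap('top')
cv2.imwrite('pics/s3.png',np.vstack([cv2.resize(s['img'][160:260,230:390],None,fx=4,fy=4,interpolation=cv2.INTER_CUBIC)[:400],cv2.resize(t['img'][165:215,180:340],None,fx=4,fy=4,interpolation=cv2.INTER_CUBIC)]))
E
```

```text
t 5.75 p [538.2  21.1 140.1] yaw x 80.45 z [ 0.001  0.    -1.   ] F [-0.4 -0.5 -3.2] M [-0.08 -0.1   0.04] w 19.8 q6 0.18
```

View pics/s3.png

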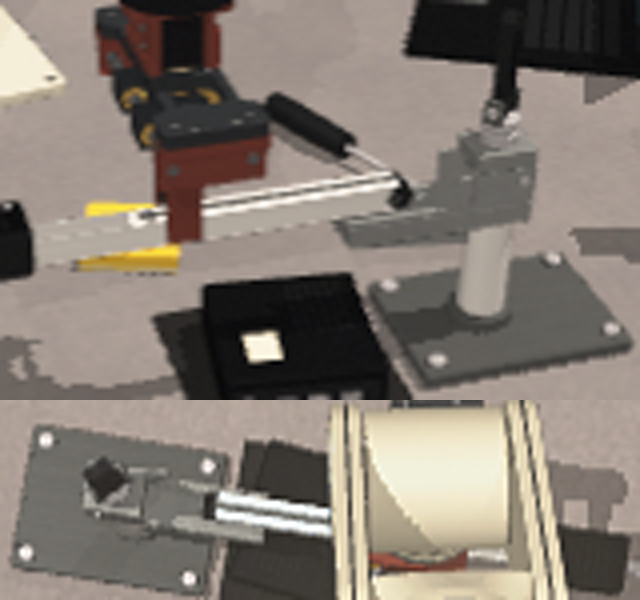

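```bash
python3 - <<'E'
from h import *
tool(); im=snap('wrist'); g=cv2.cvtColor(im['img'],cv2.COLOR_BGR2GRAY)
for r in (8,16,24,32,40): print(r,g[r,236:330:2].tolist())
y=np.radians(80.45);e=np.array([np.cos(y),np.sin(y)]);o=np.array([538.2,21.1]); s=load('scene')
print('nose pred',w2px(s,np.r_[o+e*164.6,130.3]),'reader face bottom',w2px(s,np.r_[o-e*95.4,120.3]))
E
```

```text
t 5.85 p [538.3  21.2 140.3] yaw x 80.45 z [ 0.001  0.    -1.   ] F [ 0.1 -0.1 -3.5] M [-0.08 -0.08 -0.02] w 19.9 q6 0.18
8 [94, 96, 129, 157, 160, 160, 162, 159, 137, 151, 153, 175, 228, 232, 232, 233, 232, 233, 232, 179, 123, 122, 122, 120, 120, 131, 224, 232, 232, 232, 232, 232, 232, 216, 166, 167, 168, 167, 164, 115, 103, 104, 103, 103, 103, 103, 103]
16 [112, 111, 139, 160, 159, 160, 160, 159, 132, 149, 153, 173, 228, 232, 232, 232, 232, 232, 232, 177, 122, 120, 121, 120, 121, 129, 223, 232, 233, 233, 232, 232, 232, 216, 170, 168, 167, 167, 159, 114, 110, 108, 108, 109, 109, 110, 108]
24 [140, 146, 155, 157, 157, 159, 157, 156, 122, 145, 151, 166, 226, 232, 232, 232, 232, 232, 232, 186, 123, 122, 120, 121, 119, 129, 224, 232, 232, 233, 232, 232, 232, 211, 169, 165, 165, 164, 161, 148, 153, 156, 154, 136, 132, 139, 144]
32 [65, 65, 101, 155, 153, 155, 154, 153, 124, 126, 150, 158, 224, 231, 232, 232, 232, 232, 232, 186, 123, 121, 121, 119, 120, 127, 223, 232, 232, 232, 233, 232, 231, 206, 166, 163, 163, 161, 139, 78, 71, 71, 70, 70, 68, 69, 67]
40 [67, 66, 67, 68, 75, 81, 83, 83, 83, 83, 84, 121, 221, 232, 231, 232, 232, 232, 231, 184, 121, 122, 119, 119, 120, 126, 222, 232, 232, 232, 232, 232, 231, 188, 93, 86, 85, 70, 66, 65, 66, 66, 67, 66, 67, 67, 66]
nose pred [[333.59762473 206.26970692]] reader face bottom [[239.44286407 224.20728184]]
```

```bash
python3 - <<'E'
from h import *
im=load('wrist'); y=np.radians(80.45);e=np.array([np.cos(y),np.sin(y)]);n=np.array([-e[1],e[0]]);o=np.array([538.3,21.2])
for r,l,rr,bl,br in((8,240,312.8,259,302.7),(32,240.5,312.3,259.5,302.6)):
    a=[(px2w(im,(u,r),z)[:2]-o) for u,z in((l,119),(rr,119),(bl,140.4),(br,140.4))]
    print([round(float(p@n),2) for p in a],(a[0]+a[1])@n/2,(a[2]+a[3])@n/2, a[0]@e)
E
```

```text
[20.33, -16.45, 9.37, -9.9] 1.9445218005545353 -0.2641699838568836 126.4496777976678
[20.32, -16.38, 9.26, -9.97] 1.9700691466652323 -0.354541191382492 114.98225962907637
```

apply_moves --series '[[[0,-0.22,0,0,0,0,0],[0,0,0,0,0,0,0],[0,0,0.3,0,0,0,0],[0,0,0,0,0,0,0],[0,0,0,0,0,0,0],[0,0,0,0,0,0,0]]]'

```text
t: 6.5
ee_pos: [535.8, 21.5, 136.8]
orientation: [-2.399, -2.029, 0.0]
ft_force: [0.8, 0.5, -3.8]
width: 19.6
```

```bash
python3 - <<'E'
from h import *
tool(); im=snap('wrist'); g=cv2.cvtColor(im['img'],cv2.COLOR_BGR2GRAY)
for r in (8,32): print(r,g[r,236:330].tolist())
E
```

```text
t 6.5 p [535.8  21.5 136.8] yaw x 80.45 z [-0.  0. -1.] F [ 0.8  0.5 -3.8] M [-0.09 -0.05  0.01] w 19.6 q6 0.18
8 [82, 81, 83, 80, 82, 83, 83, 92, 119, 148, 159, 159, 160, 160, 161, 160, 162, 162, 161, 160, 151, 142, 173, 212, 228, 232, 232, 232, 232, 232, 232, 232, 232, 232, 232, 233, 232, 225, 179, 133, 122, 123, 122, 122, 121, 122, 119, 120, 120, 121, 131, 175, 224, 232, 233, 232, 233, 232, 232, 232, 233, 232, 232, 232, 232, 230, 216, 176, 150, 142, 131, 151, 164, 166, 167, 167, 167, 167, 167, 166, 165, 165, 155, 125, 98, 90, 90, 89, 89, 90, 90, 91, 90, 89]
32 [61, 65, 68, 70, 69, 69, 69, 71, 83, 103, 110, 110, 112, 111, 110, 110, 110, 109, 112, 115, 110, 108, 136, 189, 224, 231, 232, 232, 231, 232, 232, 232, 232, 232, 232, 232, 232, 224, 185, 139, 123, 121, 121, 120, 120, 120, 119, 120, 120, 120, 127, 169, 223, 232, 232, 232, 232, 232, 232, 232, 232, 232, 232, 232, 231, 225, 204, 164, 141, 127, 123, 133, 142, 143, 143, 143, 144, 144, 143, 143, 144, 138, 113, 81, 70, 69, 69, 68, 68, 67, 66, 66, 66, 66]
```

apply_moves --series '[[[1,0,0,0,0,0,0],[1,0,0,0,0,0,0],[1,0,0,0,0,0,0],[1,0,0,0,0,0,0],[1,0,0,0,0,0,0],[0,0,0,0,0,0,0],[0,0,0,0,0,0,0]]]'

```text
t: 7.25
ee_pos: [544.0, 71.2, 136.8]
orientation: [2.398, 2.03, -0.0]
ft_force: [-1.3, 1.0, -2.6]
width: 19.7
```

```bash
python3 - <<'E'
from h import *
tool(); im=snap('wrist'); g=cv2.cvtColor(im['img'],cv2.COLOR_BGR2GRAY)
for r in (50,110): print(r,g[r,226:340].tolist())
E
```

```text
t 7.25 p [544.   71.2 136.8] yaw x 80.5 z [-0. -0. -1.] F [-1.3  1.  -2.6] M [-0.09 -0.07  0.02] w 19.7 q6 0.27
50 [222, 220, 213, 187, 149, 118, 108, 107, 107, 106, 106, 107, 105, 106, 108, 108, 108, 109, 109, 113, 131, 151, 156, 157, 157, 157, 157, 157, 158, 158, 159, 155, 151, 190, 224, 232, 233, 233, 234, 233, 233, 233, 234, 233, 233, 233, 233, 226, 184, 138, 123, 121, 122, 122, 123, 120, 120, 120, 121, 122, 134, 179, 225, 234, 233, 233, 234, 234, 233, 233, 233, 233, 233, 233, 232, 224, 188, 132, 111, 110, 110, 126, 148, 160, 162, 162, 161, 163, 163, 163, 163, 163, 158, 141, 120, 111, 109, 108, 107, 108, 107, 106, 106, 105, 105, 106, 105, 105, 108, 122, 144, 159, 175, 182]
110 [60, 58, 55, 58, 60, 61, 63, 64, 63, 63, 65, 64, 66, 65, 66, 65, 68, 68, 66, 70, 89, 129, 150, 153, 154, 154, 154, 153, 155, 155, 154, 150, 135, 156, 209, 229, 233, 233, 233, 233, 233, 233, 233, 233, 233, 233, 233, 227, 191, 140, 120, 119, 117, 116, 117, 116, 115, 116, 117, 118, 135, 188, 227, 233, 233, 233, 233, 234, 233, 233, 233, 233, 234, 232, 229, 206, 157, 143, 141, 131, 136, 155, 159, 159, 160, 159, 160, 159, 159, 159, 155, 135, 91, 67, 63, 63, 63, 62, 62, 60, 62, 61, 61, 59, 59, 59, 58, 57, 58, 59, 59, 60, 60, 60]
```

apply_moves --series '[[[0.5,0.02,0,0,0,0.3,0],[1,0,0,0,0,0,0],[1,0,0,0,0,0,0],[1,0,0,0,0,0,0],[1,0,0,0,0,0,0],[1,0,0,0,0,0,0],[0,0,0,0,0,0,0]]]'

```text
t: 8.0
ee_pos: [554.0, 126.5, 136.9]
orientation: [2.402, 2.024, 0.001]
ft_force: [-0.5, -0.2, -3.3]
width: 19.6
```

```bash
python3 - <<'E'
from h import *
tool(); im=snap('wrist'); g=cv2.cvtColor(im['img'],cv2.COLOR_BGR2GRAY)
for r in (110,160,190): print(r,g[r,226:340].tolist())
cv2.imwrite('pics/w4.png',im['img'])
E
```

```text
t 8.0 p [554.  126.5 136.9] yaw x 80.23 z [ 0.  0. -1.] F [-0.5 -0.2 -3.3] M [-0.13 -0.06  0.04] w 19.6 q6 0.37
110 [141, 141, 141, 139, 140, 141, 142, 142, 143, 143, 143, 142, 142, 142, 142, 142, 144, 145, 145, 146, 148, 151, 153, 155, 160, 168, 192, 202, 206, 207, 200, 181, 182, 211, 243, 247, 247, 247, 241, 231, 228, 230, 232, 233, 232, 231, 232, 225, 192, 144, 125, 124, 123, 124, 123, 122, 122, 123, 123, 123, 138, 187, 223, 231, 232, 232, 232, 232, 231, 232, 231, 232, 230, 229, 226, 208, 167, 148, 144, 143, 153, 155, 155, 156, 156, 160, 175, 200, 209, 203, 180, 153, 143, 144, 143, 142, 143, 143, 143, 142, 143, 141, 141, 142, 142, 140, 141, 142, 143, 143, 142, 141, 141, 142]
160 [96, 99, 97, 98, 99, 100, 100, 99, 102, 102, 103, 103, 103, 104, 105, 106, 106, 106, 106, 108, 133, 185, 203, 204, 205, 205, 205, 206, 206, 207, 207, 198, 174, 177, 220, 246, 247, 247, 247, 247, 247, 247, 247, 247, 247, 247, 247, 247, 244, 203, 161, 158, 155, 144, 136, 132, 131, 132, 131, 133, 152, 200, 223, 228, 230, 233, 234, 234, 234, 234, 233, 233, 233, 233, 225, 183, 155, 157, 186, 208, 211, 213, 212, 211, 212, 211, 211, 212, 197, 147, 111, 105, 105, 103, 103, 104, 104, 101, 102, 101, 102, 102, 99, 99, 100, 100, 99, 97, 97, 97, 97, 96, 96, 96]
190 [93, 88, 86, 86, 86, 88, 89, 89, 92, 92, 93, 94, 95, 94, 95, 96, 99, 100, 99, 100, 107, 140, 187, 203, 205, 206, 205, 206, 207, 208, 207, 200, 184, 200, 222, 244, 247, 247, 247, 247, 247, 247, 247, 247, 247, 247, 247, 247, 247, 219, 166, 160, 160, 160, 159, 160, 158, 160, 159, 164, 214, 247, 247, 247, 247, 247, 247, 247, 247, 247, 247, 247, 247, 247, 243, 219, 194, 191, 207, 213, 214, 213, 214, 214, 213, 213, 213, 199, 145, 108, 102, 100, 100, 100, 99, 98, 97, 97, 95, 95, 93, 92, 91, 92, 90, 90, 90, 87, 87, 87, 84, 85, 84, 84]
```

apply_moves --series '[[[1,0,0,0,0,0,0],[1,0,0,0,0,0,0],[1,0,0,0,0,0,0],[1,0,0,0,0,0,0],[1,0,0,0,0,0,0],[0.7,0,0,0,0,0,0],[0,0,0,0,0,0,0],[0,0,0.1,0,0,0,0],[0,0,0.1,0,0,0,0],[0,0,0,0,0,0,0]]]'

```text
t: 9.05
ee_pos: [563.3, 180.8, 134.9]
orientation: [-2.404, -2.022, 0.0]
ft_force: [0.6, -0.2, -3.3]
width: 19.9
```

```bash
python3 - <<'E'
from h import *
tool(); s=snap('scene'); t=snap('top')
cv2.imwrite('pics/s4.png',np.vstack([cv2.resize(s['img'][160:260,230:390],None,fx=4,fy=4,interpolation=cv2.INTER_CUBIC)[:400],cv2.resize(t['img'][165:215,180:340],None,fx=4,fy=4,interpolation=cv2.INTER_CUBIC)]))
E
```

```text
t 9.05 p [563.3 180.8 134.9] yaw x 80.12 z [-0. -0. -1.] F [ 0.6 -0.2 -3.3] M [-0.07 -0.07  0.04] w 19.9 q6 0.46
```

View pics/s4.png

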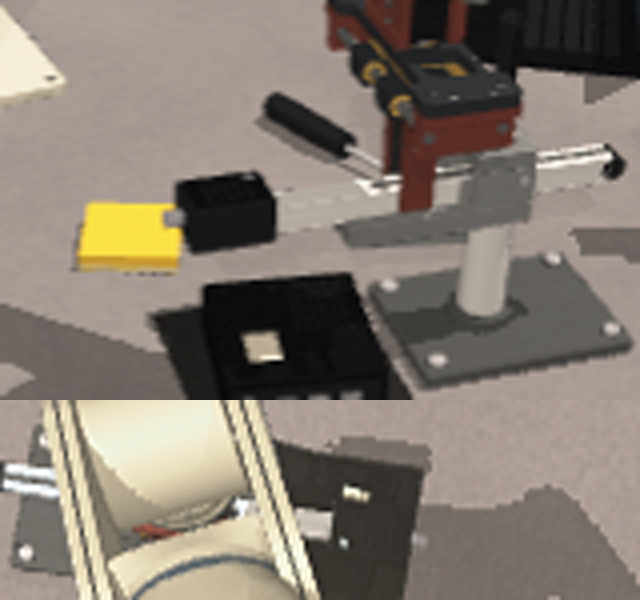

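The tail is through under the bridge (nose at crop (612,160)) and the reader is about 45 mm short of the lip. I lower it the last bit and release.

apply_moves --series '[[[0,0,0.1,0,0,0,0],[0,0,0,0,0,0,0.4],[0,0,0,0,0,0,0.4],[0,0,0,0,0,0,0.5],[0,0,0,0,0,0,0.5],[0,0,-1.5,0,0,0,0.7],[0,0,-2.5,0,0,0,1],[0,0,-2,0,0,0,1],[0,0,0,0,0,0,1]]]'

```text
t: 10.05
ee_pos: [565.5, 181.8, 197.7]
orientation: [2.402, 2.021, 0.009]
ft_force: [0.4, -0.0, -0.1]
width: 72.5
```

```bash
python3 - <<'E'
from h import *
tool()
E
```

```text
t 10.05 p [565.5 181.8 197.7] yaw x 80.15 z [ 0.006  0.002 -1.   ] F [ 0.4 -0.  -0.1] M [-0.03 -0.08  0.01] w 72.5 q6 0.46
```

Now back over the reader (125 mm towards −x), down and grip.

apply_moves --series '[[[-2.5,0,0,0,0,0,1],[-3.5,0,0,0,0,0,1],[-3.5,0,0,0,0,0,1],[-2.5,0,0,0,0,0,1],[-0.5,0,0,0,0,0,1],[0,0,2,0,0,0,1],[0,0,2,0,0,0,1],[0,0,1.6,0,0,0,1],[0,0,0,0,0,0,1],[0,0,0,0,0,0,1]]]'

```text
t: 11.05
ee_pos: [542.1, 58.5, 137.8]
orientation: [-2.403, -2.023, 0.001]
ft_force: [-0.0, -0.3, -0.4]
width: 87.8
```

```bash
python3 - <<'E'
from h import *
tool(); s=snap('scene'); w=snap('wrist')
cv2.imwrite('pics/s5.png',np.hstack([cv2.resize(s['img'][160:240,250:400],(560,300),interpolation=cv2.INTER_CUBIC)[:,:400],cv2.resize(w['img'],(400,300))]))
E
```

```text
t 11.05 p [542.1  58.5 137.8] yaw x 80.17 z [-0.001  0.    -1.   ] F [-0.  -0.3 -0.4] M [-0.03 -0.06  0.06] w 87.8 q6 0.26
```

View pics/s5.png

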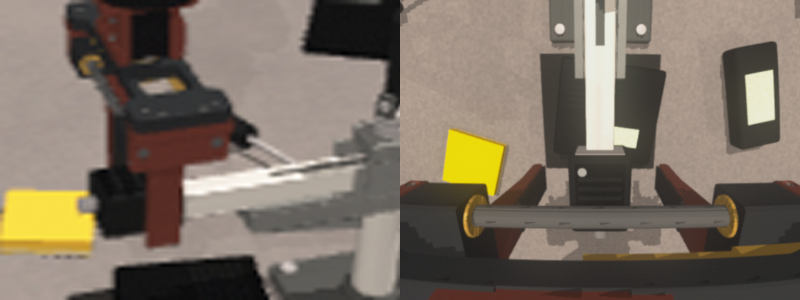

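apply_moves --series '[[[0,0,0,0,0,0,0],[0,0,0,0,0,0,0],[0,0,0,0,0,0,0],[0,0,0,0,0,0,0],[0,0,0,0,0,0,0],[0,0,0,0,0,0,0],[0,0,0,0,0,0,0],[0.7,0,0,0,0,0,0],[0.8,0,0,0,0,0,0],[0.7,0,0,0,0,0,0],[0,0,0,0,0,0,0]]]'

```text
t: 12.25
ee_pos: [546.2, 81.1, 137.9]
orientation: [-2.403, -2.023, -0.002]
ft_force: [0.5, 2.7, -0.1]
width: 44.1
```

```bash
python3 - <<'E'
from h import *
tool()
E
```

```text
t 12.25 p [546.2  81.1 137.9] yaw x 80.19 z [ 0.001  0.001 -1.   ] F [ 0.5  2.7 -0.1] M [ 0.25 -0.1   0.01] w 44.1 q6 0.3
```

apply_moves --series '[[[0.7,0,0,0,0,0,0],[0.7,0,0,0,0,0,0],[0.4,0,0,0,0,0,0],[0.2,0,0,0,0,0,0],[0.2,0,0,0,0,0,0],[0,0,0,0,0,0,0]]]'

```text
t: 12.85
ee_pos: [549.6, 101.6, 137.9]
orientation: [-2.404, -2.022, -0.0]
ft_force: [-0.5, -0.1, 1.7]
width: 43.7
```

```bash
python3 - <<'E'
from h import *
tool()
E
```

```text
t 12.85 p [549.6 101.6 137.9] yaw x 80.15 z [ 0.  0. -1.] F [-0.5 -0.1  1.7] M [-0.21 -0.01  0.04] w 43.7 q6 0.33
```

apply_moves --series '[[[0.15,0,0,0,0,0,0],[0.15,0,0,0,0,0,0],[0.15,0,0,0,0,0,0],[0,0,0,0,0,0,0]]]'

```text
t: 13.25
ee_pos: [550.4, 105.9, 137.9]
orientation: [-2.404, -2.022, -0.0]
ft_force: [0.0, -3.5, 3.1]
width: 43.7
```

apply_moves --series '[[[0.1,0,0,0,0,0,0],[0.1,0,0,0,0,0,0],[0,0,0,0,0,0,0]]]'

```text
t: 13.55
ee_pos: [550.7, 107.8, 137.9]
orientation: [2.404, 2.023, 0.0]
ft_force: [0.2, -3.6, 3.0]
width: 43.5
```

apply_moves --series '[[[0.1,0,0,0,0,0,0],[0.1,0,0,0,0,0,0],[0,0,0,0,0,0,0]]]'

```text
t: 13.85
ee_pos: [550.8, 108.6, 137.9]
orientation: [2.403, 2.022, -0.002]
ft_force: [-1.4, -10.0, 4.2]
width: 43.6
```

apply_moves --series '[[[0.1,0,0,0,0,0,0],[0.1,0,0,0,0,0,0],[0,0,0,0,0,0,0]]]'

```text
t: 14.15
ee_pos: [550.8, 108.9, 137.9]
orientation: [2.401, 2.022, -0.006]
ft_force: [-1.7, -20.1, 7.1]
width: 43.8
```

Contact: force rose to 20 N with no further travel, so the reader is home. I relax, release and lift.

apply_moves --series '[[[-0.3,0,0,0,0,0,0],[0,0,0,0,0,0,0.7],[0,0,0,0,0,0,0.8],[0,0,0,0,0,0,1],[0,0,0,0,0,0,1],[0,0,-1.5,0,0,0,1],[0,0,-4,0,0,0,1],[0,0,-4.5,0,0,0,1],[0,0,-4.5,0,0,0,1],[0,0,-4.5,0,0,0,1],[0,0,0,0,0,0,1]]]'

```text
t: 15.25
ee_pos: [554.0, 109.6, 334.7]
orientation: [2.399, 2.019, 0.016]
ft_force: [-0.2, 0.1, 0.8]
width: 87.7
```

```bash
python3 - <<'E'
from h import *
tool();plan([575,245,330],139,10)
E
```

```text
t 15.25 p [554.  109.6 334.7] yaw x 80.17 z [ 0.012  0.002 -1.   ] F [-0.2  0.1  0.8] M [-0.01 -0.12  0.05] w 87.7 q6 0.35
10 x [1.293, 0.616, 0.053] [0.07, 0.01, -5.88] q [0.17, 0.23, 1.67, 0.0, 1.23, 0.35]
```

apply_moves --series '[[[1.29,0.62,0,0,0,-5.9,1],[1.29,0.62,0,0,0,-5.9,1],[1.29,0.62,0,0,0,-5.9,1],[1.29,0.62,0,0,0,-5.9,1],[1.29,0.62,0,0,0,-5.9,1],[1.29,0.62,0,0,0,-5.9,1],[1.29,0.62,0,0,0,-5.9,1],[1.29,0.62,0,0,0,-5.9,1],[1.29,0.62,0,0,0,-5.9,1],[1.29,0.62,0,0,0,-5.9,1],[0,0,0,0,0,0,1],[0,0,0,0,0,0,1]]]'

```text
t: 16.45
ee_pos: [571.9, 244.0, 327.2]
orientation: [-1.099, -2.943, 0.001]
ft_force: [0.1, -0.4, -0.2]
width: 88.1
```

```bash
python3 - <<'E'
from h import *
tool(); w=snap('wrist'); s=snap('top')
print(w2px(w,[[575,245,250],[575,245,186]]))
cv2.imwrite('pics/w6.png',cv2.resize(w['img'][60:320,120:440],(738,600),interpolation=cv2.INTER_CUBIC))
E
```

```text
t 16.45 p [571.9 244.  327.2] yaw x 139.04 z [-0.001 -0.    -1.   ] F [ 0.1 -0.4 -0.2] M [-0.02 -0.1   0.  ] w 88.1 q6 -0.47
[[284.23118514 217.49292893]
 [283.59778363 197.95765217]]
```

View pics/w6.png

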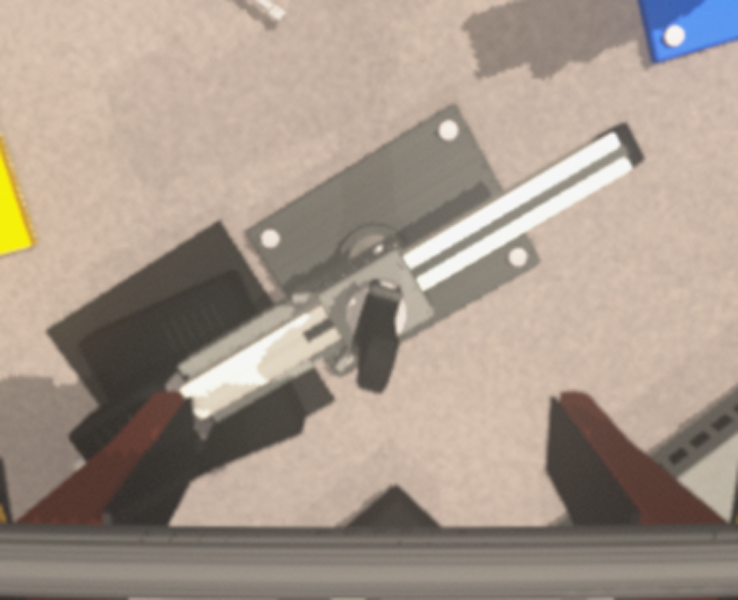

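```bash
python3 - <<'E'
from h import *
w=load('wrist')['img']
c=cv2.resize(w[170:240,255:315],(600,700)[:2],interpolation=cv2.INTER_CUBIC)
c=cv2.resize(w[172:236,255:315],None,fx=9,fy=9,interpolation=cv2.INTER_CUBIC)
cv2.imwrite('pics/w7.png',(255*(c/255.)**.45).astype('uint8'))
print(w.shape,load('wrist')['K'])
E
```

```text
(420, 560, 3) [[304.51757019   0.         280.53802829]
 [  0.         304.51757019 203.22257433]
 [  0.           0.           1.        ]]
```

View pics/w7.png

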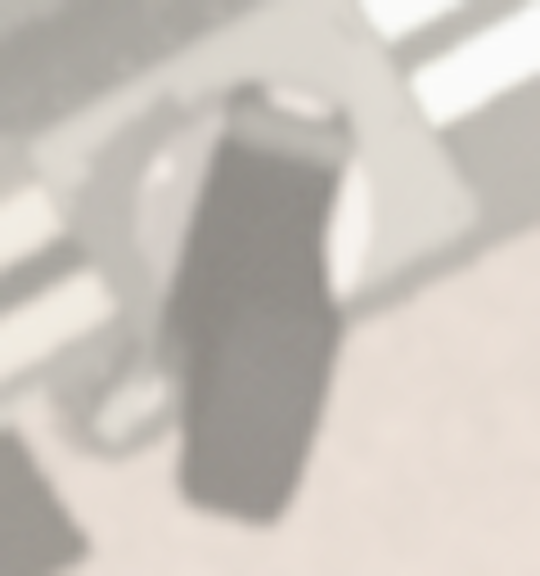

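The lever's wide sides are turned about 14° clockwise from the tool axis in this view: end edge (185,500)–(275,525), fork edge (235,150)–(340,170). So the bolt is at about 0.55, and I grip the lever at yaw 125°.

```bash
python3 - <<'E'
from h import *
plan([574.5,244.4,327],125,3)
E
```

```text
3 x [-0.031, 0.076, 0.017] [-0.01, -0.0, 4.67] q [0.38, 0.33, 1.55, -0.0, 1.26, -0.47]
```

apply_moves --series '[[[-0.03,0.08,0,0,0,4.67,1],[-0.03,0.08,0,0,0,4.67,0.8],[-0.03,0.08,0,0,0,4.67,0.7],[0,0,2,0,0,0,0.7],[0,0,2,0,0,0,0.7],[0,0,1,0,0,0,0.7],[0,0,0,0,0,0,0.7],[0,0,0,0,0,0,0.7]]]'

```text
t: 17.35
ee_pos: [574.9, 244.9, 278.4]
orientation: [1.448, 2.788, 0.0]
ft_force: [-0.3, -0.2, 0.2]
width: 61.4
```

```bash
python3 - <<'E'
from h import *
tool();plan([574.5,244.4,225],125,3)
E
```

```text
t 17.35 p [574.9 244.9 278.4] yaw x 125.09 z [ 0.  0. -1.] F [-0.3 -0.2  0.2] M [-0.03 -0.1  -0.01] w 61.4 q6 -0.23
3 x [-0.004, -0.021, 1.779] [0.01, 0.0, 0.03] q [0.38, 0.38, 1.59, -0.0, 1.17, -0.23]
```

apply_moves --series '[[[0,-0.04,1.8,0,0,0,0.7],[0,0,1.8,0,0,0,0.6],[0,0,1.7,0,0,0,0.5],[0,0,0,0,0,0,0.3],[0,0,0,0,0,0,0],[0,0,0,0,0,0,0],[0,0,0,0,0,0,0],[0,0,0,0,0,0,0],[0,0,0,0,0,0,0],[0,0,0,0,0,0,0],[0,0,0,0,0,0,0]]]'

```text
t: 18.45
ee_pos: [574.4, 244.9, 225.8]
orientation: [1.447, 2.788, 0.001]
ft_force: [-1.1, -1.3, 6.5]
width: 9.7
```

```bash
python3 - <<'E'
from h import *
tool()
E
```

```text
t 18.45 p [574.4 244.9 225.8] yaw x 125.13 z [ 0.001  0.    -1.   ] F [-1.1 -1.3  6.5] M [-0.23  0.28 -0.11] w 9.7 q6 -0.23
```

apply_moves --series '[[[0,0,0.017,0,0,6,0],[0,0,0.017,0,0,6,0],[0,0,0.017,0,0,6,0],[0,0,0.017,0,0,6,0],[0,0,0.017,0,0,6,0],[0,0,0.017,0,0,6,0],[0,0,0,0,0,0,0]]]'

```text
t: 19.15
ee_pos: [574.9, 245.1, 224.9]
orientation: [2.241, 2.201, 0.003]
ft_force: [-0.1, -0.2, 5.2]
width: 9.7
```

```bash
python3 - <<'E'
from h import *
tool()
E
```

```text
t 19.15 p [574.9 245.1 224.9] yaw x 88.97 z [ 0.002  0.001 -1.   ] F [-0.1 -0.2  5.2] M [-0.12  0.07 -0.1 ] w 9.7 q6 0.4
```

Turning well with low force. Another 72°.

apply_moves --series '[[[0,0,0.017,0,0,6,0],[0,0,0.017,0,0,6,0],[0,0,0.017,0,0,6,0],[0,0,0.017,0,0,6,0],[0,0,0.017,0,0,6,0],[0,0,0.017,0,0,6,0],[0,0,0.017,0,0,6,0],[0,0,0.017,0,0,6,0],[0,0,0.017,0,0,6,0],[0,0,0.017,0,0,6,0],[0,0,0.017,0,0,6,0],[0,0,0,0,0,0,0]]]'

```text
t: 20.35
ee_pos: [575.4, 244.7, 223.0]
orientation: [3.078, 0.629, 0.005]
ft_force: [3.3, -1.9, 5.3]
width: 9.9
```

```bash
python3 - <<'E'
from h import *
tool()
E
```

```text
t 20.35 p [575.4 244.7 223. ] yaw x 23.09 z [ 0.003  0.    -1.   ] F [ 3.3 -1.9  5.3] M [-0.52 -0.37 -0.13] w 9.9 q6 1.55
```

apply_moves --series '[[[0,0,0.017,0,0,6,0],[0,0,0.017,0,0,6,0],[0,0,0.017,0,0,6,0],[0,0,0.017,0,0,6,0],[0,0,0.008,0,0,3,0],[0,0,0.008,0,0,3,0],[0,0,0,0,0,0,0]]]'

```text
t: 21.05
ee_pos: [575.5, 244.3, 222.3]
orientation: [3.136, -0.185, 0.005]
ft_force: [2.7, -4.4, 7.1]
width: 9.8
```

```bash
python3 - <<'E'
from h import *
tool()
E
```

```text
t 21.05 p [575.5 244.3 222.3] yaw x -6.76 z [ 0.003 -0.    -1.   ] F [ 2.7 -4.4  7.1] M [-0.77 -0.34 -0.06] w 9.8 q6 2.07
```

apply_moves --series '[[[0,0,0.008,0,0,3,0],[0,0,0,0,0,0,0]]]'

```text
t: 21.25
ee_pos: [575.5, 244.3, 222.3]
orientation: [3.13, -0.267, 0.005]
ft_force: [1.0, -4.5, 7.3]
width: 9.9
```

```bash
python3 - <<'E'
from h import *
tool()
E
```

```text
t 21.25 p [575.5 244.3 222.3] yaw x -9.75 z [ 0.003 -0.001 -1.   ] F [ 1.  -4.5  7.3] M [-0.76 -0.35 -0.02] w 9.9 q6 2.13
```

apply_moves --series '[[[0,0,0.005,0,0,2,0],[0,0,0.005,0,0,2,0],[0,0,0,0,0,0,0]]]'

```text
t: 21.55
ee_pos: [575.5, 244.3, 222.3]
orientation: [3.119, -0.373, 0.005]
ft_force: [2.1, -5.2, 7.7]
width: 10.3
```

```bash
python3 - <<'E'
from h import *
tool()
E
```

```text
t 21.55 p [575.5 244.3 222.3] yaw x -13.65 z [ 0.003 -0.001 -1.   ] F [ 2.1 -5.2  7.7] M [-0.76 -0.25  0.62] w 10.3 q6 2.19
```

apply_moves --series '[[[0,0,0,0,0,2,0],[0,0,0,0,0,2,0],[0,0,0,0,0,0,0]]]'

```text
t: 21.85
ee_pos: [575.7, 244.2, 222.3]
orientation: [3.104, -0.482, 0.006]
ft_force: [2.2, -4.5, 7.2]
width: 11.0
```

```bash
python3 - <<'E'
from h import *
tool(); w=snap('wrist'); t=snap('scene')
cv2.imwrite('pics/w8.png',np.hstack([cv2.resize(w['img'],(440,330)),cv2.resize(t['img'][130:240,280:400],(360,330),interpolation=cv2.INTER_CUBIC)]))
E
```

```text
t 21.85 p [575.7 244.2 222.3] yaw x -17.65 z [ 0.004 -0.001 -1.   ] F [ 2.2 -4.5  7.2] M [-0.82 -0.42  0.68] w 11.0 q6 2.26
```

View pics/w8.png

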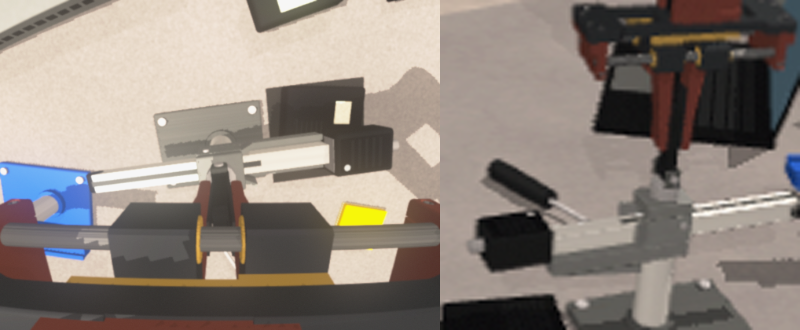

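The lever is still upright. The moment jumped to +0.6 N m at yaw ≈ −10°, the predicted snug direction, and the pads then began to slip. I release and rise.

apply_moves --series '[[[0,0,0,0,0,0,0.3],[0,0,0,0,0,0,0.5],[0,0,0,0,0,0,0.5],[0,0,0,0,0,0,0.5],[0,0,-1.5,0,0,0,0.5],[0,0,-2.5,0,0,0,0.5],[0,0,-2,0,0,0,0.5],[0,0,0,0,0,0,0.5],[0,0,0,0,0,0,0.5]]]'

```text
t: 22.85
ee_pos: [574.2, 244.9, 281.5]
orientation: [-3.103, 0.487, -0.001]
ft_force: [0.1, -0.5, -0.8]
width: 44.0
```

```bash
python3 - <<'E'
from h import *
tool()
o=np.array([575,245.]);e=np.array([.168,.986])
plan(np.r_[o-50*e,283],-9.7,4)
w=snap('wrist'); cv2.imwrite('pics/w9.png',w['img'][:,:])
E
```

```text
t 22.85 p [574.2 244.9 281.5] yaw x -17.85 z [ 0.001  0.    -1.   ] F [ 0.1 -0.5 -0.8] M [ 0.04  0.02 -0.04] w 44.0 q6 2.27
4 x [0.13, 1.239, -0.039] [-0.01, -0.01, -2.04] q [0.38, 0.38, 1.59, 0.0, 1.17, 2.27]
```

apply_moves --series '[[[0.13,1.24,0,0,0,-2,0.3],[0.13,1.24,0,0,0,-2,0],[0.13,1.24,0,0,0,-2,0],[0.13,1.24,0,0,0,-2,0],[0,0,0,0,0,0,0],[0,0,1.5,0,0,0,0],[0,0,1.8,0,0,0,0],[0,0,0.4,0,0,0,0],[0,0,0,0,0,0,0],[0,0,0,0,0,0,0]]]'

```text
t: 23.9
ee_pos: [566.7, 196.0, 243.9]
orientation: [-3.13, 0.27, 0.0]
ft_force: [0.9, -0.0, 0.1]
width: 0.1
```

```bash
cat >>h.py <<'E'
def st():
    p=ctrl.get_obs()['ee_pos']; d=p[:2]-[575,245]; print('stand x',round(d@[.168,.986],1),'y',round(d@[-.986,.168],1))
E
python3 - <<'E'
from h import *
tool();st()
E
```

```text
t 23.9 p [566.7 196.  243.9] yaw x -9.85 z [-0.  0. -1.] F [ 0.9 -0.   0.1] M [ 0.04  0.   -0.  ] w 0.1 q6 2.06
stand x -49.7 y -0.0
```

apply_moves --series '[[[0,-1,0,0,0,0,0],[0,-1,0,0,0,0,0],[0,-1,0,0,0,0,0],[0,-0.6,0,0,0,0,0],[0,-0.6,0.05,0,0,0,0],[0,-0.6,0.1,0,0,0,0],[0,0,0,0,0,0,0]]]'

```text
t: 24.6
ee_pos: [575.0, 243.5, 242.8]
orientation: [-3.13, 0.269, -0.001]
ft_force: [-0.1, -1.4, 2.4]
width: 0.7
```

```bash
python3 - <<'E'
from h import *
tool();st()
E
```

```text
t 24.6 p [575.  243.5 242.8] yaw x -9.84 z [ 0.001  0.    -1.   ] F [-0.1 -1.4  2.4] M [-0.26  0.07  0.05] w 0.7 q6 2.12
stand x -1.5 y -0.3
```

apply_moves --series '[[[0,-0.6,0.15,0,0,0,0],[0,-0.6,0.25,0,0,0,0],[0,-0.6,0.35,0,0,0,0],[0,-0.6,0.5,0,0,0,0],[0,-0.5,0.6,0,0,0,0],[0,0,0,0,0,0,0]]]'

```text
t: 25.2
ee_pos: [580.3, 272.9, 224.1]
orientation: [-3.128, 0.27, -0.002]
ft_force: [0.2, -0.1, 0.9]
width: 0.3
```

```bash
python3 - <<'E'
from h import *
tool();st()
E
```

```text
t 25.2 p [580.3 272.9 224.1] yaw x -9.85 z [ 0.001  0.002 -1.   ] F [ 0.2 -0.1  0.9] M [ 0.08 -0.01 -0.05] w 0.3 q6 2.16
stand x 28.4 y -0.5
```

Now down, with a little more forward, to press it flat.

apply_moves --series '[[[0,-0.3,0.6,0,0,0,0],[0,-0.3,0.6,0,0,0,0],[0,-0.2,0.6,0,0,0,0],[0,0,0.3,0,0,0,0],[0,0,0,0,0,0,0]]]'

```text
t: 25.7
ee_pos: [581.8, 281.0, 203.4]
orientation: [-3.127, 0.27, -0.003]
ft_force: [0.8, 2.2, 2.7]
width: 0.1
```

apply_moves --series '[[[0,0,0.2,0,0,0,0],[0,0,0.2,0,0,0,0],[0,0,0,0,0,0,0]]]'

```text
t: 26.0
ee_pos: [582.2, 281.0, 201.7]
orientation: [-3.126, 0.27, -0.005]
ft_force: [-3.6, 2.4, 16.5]
width: 0.4
```

```bash
python3 - <<'E'
from h import *
tool();st()
E
```

```text
t 26.0 p [582.2 281.  201.7] yaw x -9.88 z [ 0.003  0.003 -1.   ] F [-3.6  2.4 16.5] M [ 0.44  0.72 -0.03] w 0.4 q6 2.17
stand x 36.7 y -1.0
```

apply_moves --series '[[[0,0,0.2,0,0,0,0],[0,0,0,0,0,0,0]]]'

```text
t: 26.2
ee_pos: [582.4, 281.1, 201.1]
orientation: [-3.126, 0.27, -0.006]
ft_force: [-6.3, 1.7, 25.9]
width: 0.7
```

apply_moves --series '[[[0,0,-1.5,0,0,0,0],[0,0,-4,0,0,0,0],[0,0,-4.5,0,0,0,0],[0,4,-2,0,0,0,0],[4.5,0,0,0,0,0,0],[4.5,0,0,0,0,0,0],[0,0,0,0,0,0,0],[0,0,0,0,0,0,0]]]'

```text
t: 27.0
ee_pos: [662.9, 224.0, 315.5]
orientation: [3.129, -0.272, -0.004]
ft_force: [-0.5, -0.3, 0.1]
width: 0.0
```

```bash
python3 - <<'E'
from h import *
tool(); s=snap('scene'); t=snap('top')
cv2.imwrite('pics/f1.png',np.vstack([cv2.resize(s['img'][160:250,265:405],(700,350*9//7*7//9+100)[:2],interpolation=cv2.INTER_CUBIC)[:350],cv2.resize(t['img'][165:215,150:290],(700,250),interpolation=cv2.INTER_CUBIC)]))
E
```

```text
t 27.0 p [662.9 224.  315.5] yaw x -9.93 z [-0.002 -0.    -1.   ] F [-0.5 -0.3  0.1] M [0.02 0.03 0.02] w 0.0 q6 2.05
```

View pics/f1.png

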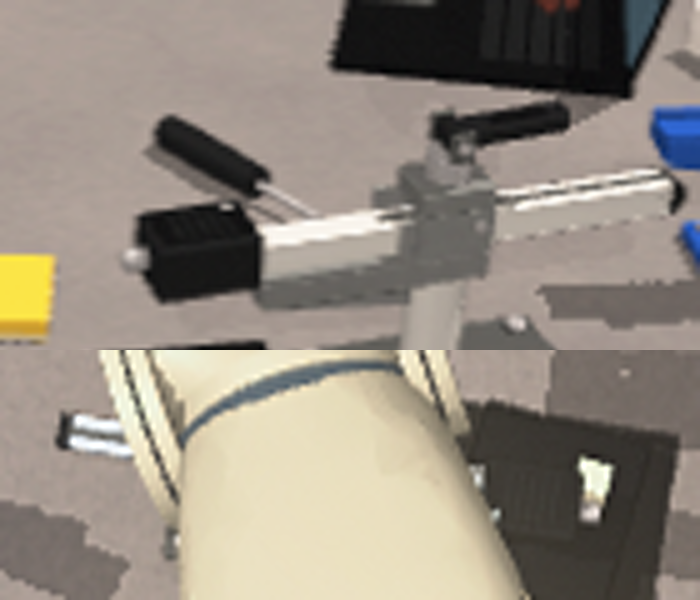

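The lever lies flat and parallel over the tail, and the reader sits against the cradle. I hand in.

```bash
python3 -c "
from h import *
print(ctrl.close_job())"
```

```text
the job is handed in; nothing more can be done
None
```

The reader is fitted to the grey stand and the job is handed in at 27 s; no verdict was reported.

- **Laying the bar:** I set the bar in the cradle with its tail through under the bridge and the reader about 45 mm short, then let go.
- **Sliding home:** I took it again by the reader and slid it until the force rose to about 20 N with no further travel.
- **Bolt:** I screwed it clockwise by the upright lever. The moment jumped to about 0.6 N m at yaw −10°, where the stand's yaw says it should be snug. The pads then slipped a few degrees on the lever.
- **Lever:** I folded it towards the tail and pressed it down with about 26 N until it stopped moving.

**Last checks:** the final scene picture shows the lever flat and parallel over the tail and the reader against the cradle. The gripper was well clear of everything, with force readings near zero.

**Limits of the checks:**
- The final top view was mostly blocked by the arm.
- I did not measure the bolt and lever angles directly; they rest on the forces and that picture.
- I did not re-measure the other objects on the desk, but no contact force pointed to any being touched.
- I viewed 12 pictures, two over the budget.

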